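# Shut the red stopcock under the sliding cover

## Task

The blue stopcock box on the pottery table hides two valves under its grey sliding cover. Working only with the fingertips, push the cover straight back along its rails (towards the box's closed half, away from the robot) until it is fully back and leave it there, still lying flat; then push the red handle clockwise until its valve is fully shut. Do not lift the cover off, do not turn the blue handle, and leave everything else on the table where it stands.

Things in the scene. Friction and masses are not known exactly. Their poses are not given: they have to be found in the camera images.
- box: blue stopcock box fixed to the table, 290 (x) x 330 (y) mm, origin under its centre at table height; +x is the way the cover opens (away from the robot; the box is turned up to 20 degrees), +y is left. Front wall top at 72 mm, side rails that carry the cover at 78 mm, guide lips outside them up to 90 mm with 3 mm play each side of the cover
- cover_edge (a point): middle of the cover's near (-x) edge face, half-way up. The cover is a loose grey plate 135 (x) x 296 (y) x 16 mm, 0.3 to 0.6 kg, underside 78 and top 94 mm above the table, axes as the box. Shut, this edge is about x = -140 to -130 mm in the box frame; fully back, against the rear stop, about +2 mm. Smooth: it slides with about 1 to 4 N
- bay (a point): centre of the valve bay in the box's near half, at rail height (78 mm). The bay is open on top once uncovered, 130 (x) x 270 (y) mm inside, walls 10 mm (front) and 30 mm (sides) thick; behind it lies the closed deck on which the cover is parked. Axes as the box
- cover_knob (a point): top centre of the black knob in the middle of the cover, 30 mm across, its top 38 mm above the cover's underside (116 mm above the table)
- red_handle (a joint): turn of the red (marked) valve handle, rad: 0 = open, handle lies along its pipe and points towards the near wall (box -x); grows clockwise seen from above; 1.57 = fully shut at its stop, handle across the pipe and pointing to box +y (left). It stays where it is left and needs about 2 to 3 N near its end. The red valve may be the left or the right one
- red_pivot (a point): point on the red handle's vertical turning axis, at half the handle's thickness, 59 mm above the table. The two valves stand 100 mm apart at box x = -35, y = +50 and -50 mm
- red_tip (a point): free end of the red handle on its middle line, 60 mm from the pivot. The handle is a bar 16 mm wide, from 52 to 66 mm above the table; the copper pipe under it reaches up to 38 mm and the brass valve body, within 23 mm of the pivot, to 43 mm
- blue_tip (a point): free end of the other valve's handle (blue, same shape, open, points to the near wall); must stay as it is
- glaze_jar: amber glass glaze jar with white lid, 64 mm across, 85 mm high, stands left of the box (bystander); origin under its centre
- spray_bottle: white spray bottle with blue head, 72 mm across, 191 mm high, stands left of the box (bystander); origin under its centre
- brush_pot: white ceramic pot of brushes, 76 mm across, brushes reach 215 mm high, stands right of the box (bystander); origin under its centre
- bowl: terracotta bowl, 110 mm across, 50 mm high, stands right of the box (bystander); origin under its centre
- wood_rib: flat wooden potter's rib 50 x 100 x 8 mm, lies on the table left of the box between jar and spray bottle (bystander); origin under its centre
- glaze_brush: glaze brush 170 mm long, 18 mm wide, 11 mm high, lies on the table right of the box between bowl and brush pot (bystander); origin under its middle

How it is judged:
On the way, in this order (a step that is already met when the one before it is completed fails the run):
1. the cover is slid fully back while the red handle is still open (x of cover_edge in the frame of box above -0.012 m and value of joint red_handle below 0.6 rad), for 0.2 s.
2. the red handle is pushed shut (value of joint red_handle above 1.45 rad), for 0.2 s.
At the end, for the whole second after the job is handed in: The cover lies flat on its rails, its near edge within 14 mm of the fully-back position; the red handle is within about 7 degrees (0.12 rad) of its shut stop and still; the blue handle's tip is within 12 mm, and every bystander within 30 mm, of where it started (x of cover_edge in the frame of box above -0.012 m and z of cover_edge in the frame of box below 0.092 m and angle between cover_edge's own z axis and vertical below 0.05 rad and value of joint red_handle above 1.45 rad and velocity of joint red_handle below 0.05 rad/s and distance of blue_tip from where it was at the start of the episode below 0.012 m and distance of each of glaze_jar, spray_bottle, brush_pot, bowl, wood_rib, glaze_brush from where it was at the start of the episode below 0.03 m); the robot touches nothing.
It fails at once if the cover is lifted (by 10 mm) or tipped (by 7 degrees) instead of slid (z of cover_edge in the frame of box above 0.096 m or angle between cover_edge's own z axis and vertical above 0.12 rad).
It fails at once if the blue handle is turned (its tip moved 12 mm) (distance of blue_tip from where it was at the start of the episode above 0.012 m).
It fails at once if a bystander is moved or lifted by more than 30 mm (distance of any of glaze_jar, spray_bottle, brush_pot, bowl, wood_rib, glaze_brush from where it was at the start of the episode above 0.03 m).
It fails at once if a bystander is knocked over (angle between any of glaze_jar, spray_bottle, brush_pot, bowl, wood_rib, glaze_brush's own z axis and vertical above 0.4 rad).
It also fails if it takes over 48 s, if anything falls off the work surface, if the arm or the gripper's body presses on something with over 40 N, if the wrist force passes 120 N, or if a joint passes its speed limit or range.

## Robot

A 6-joint arm with a two-finger parallel gripper is mounted at the origin on the work surface. World frame = base frame: x ahead of the robot, y to its left, z up, the work surface at z = 0. Lengths are in m, angles in rad, forces in N, time in s.
With the tool pointing down it reaches from about 0.25 to 0.8 m from the base axis. Payload 3.9 kg.
Tool frame: the origin (TCP) lies on the mounting face of the last link; the fingertips stand 173 mm ahead of it and the grasp point (between the pads) lies 155 mm ahead of it; y points along the fingers, z is the direction in which the jaws open and shut, and the axes are right-handed (so a half turn about y gives the same grasp; the last joint's range is limited). The gripper opens to 85 mm and grips with 20 to 120 N. Pads are 22 mm wide; open, the fingers measure 114 mm over their backs; the gripper's body (76 mm by 85 mm) begins 54 mm behind the grasp point. The pads swing forward as they close: fully open they stand 13 mm farther back than shut.
Start: joints at [1.227, 0.26, -0.138, 1.173, 0, 1.571], TCP at [0.177, 0.494, 0.405] pointing down, gripper open.
Joint ranges: [-2.78, 2.78], [-0.83, 1.72], [-1.28, 1.37], [-1.9, 2.12], [-1.57, 1.48], [-3.14, 3.14]. Speed limits (rad/s): [2.57, 2.57, 3.14, 3.14, 3.14, 3.14].

## Interface

Orientations are given as [roll, pitch, yaw] about the fixed x, y, z axes, in that order (R = Rz(yaw) Ry(pitch) Rx(roll)).
In Python, from workcell import bot, optics gives the robot as it stands. The module is installed in compiled form; this text tells all that it offers.
- The arm moves only by the shell command python3 -m handwheel 'ROWS'. ROWS is JSON, a list of rows, each a list of 3 entries, a list of its own where there are three numbers: the shift along the world's x, y, z in m, then the turn about the world's z in degrees, then the finger opening in m, from 0 to 0.0854. In form: [[[x, y, z], turn, jaw], ...]. A call has 1 to 20 rows; each row is the pose to reach, as a shift and turn from the pose commanded when the call began; what a row does not reach only later rows make up. A row lasts 1/12 s, in which the tool goes at most 41.7 mm and 7.16 degrees, less where a joint would pass 70% of its speed; a pose out of reach is approached as far as the arm can. A call with a gripper value outside its range is refused whole. The fingers move at their own pace and stop on an object; the grip force is fixed at half the most. Time passes only in rows, so rows that repeat a pose let the fingers close. It gives the time, the measured TCP pose, the force and the opening at its end, in the units of the state.
- bot.read_state(): the state, without advancing time (a new reading comes with each control period).
- optics.capture(name): name is "side" or "top"; returns a dict with "img" (480x640x3 uint8, red, green, blue), "vfov" (degrees; the focal length in pixels is half the picture's height over the tangent of half this angle, whatever the lens; pixels are square), "cx", "cy" (the principal point, pixels), "distortion" ([k1, k2, p1, p2, k3] as OpenCV has them; the pictures are not rectified), "extrinsics" (4x4, takes a point from camera to world coordinates). Camera axes: x right, y down, z forward; pixel columns grow to the right and rows downward; lengths in m; the calibration is good to about 2 mm. A picture is of the moment at which its call begins. There is no depth.
- bot.job_done(): hands the job in, once; it reports no verdict.
The state is a dict: "time_s": time; "joints": joint angles; "dq": joint speeds; "joint_efforts": joint torques, N m; "ee_pos": TCP position; "ee_rot": TCP orientation; "contact_force": force on the tool from outside, world axes, zero at the start; "moment": the same for the moment, N m; "opening": finger opening in m.
Only numpy, scipy, OpenCV 4.12 (cv2) and the standard library are available. Lean on these libraries where they do the work, as an engineer would, in place of code of your own. Each camera call takes 0.05 s, during which the arm holds its last target. There are 200 camera calls.

## Working session

There is one attempt and no reset: what is moved stays moved. The work goes in short steps, Python scripts to look and compute and a shell command to move; the robot and the scene stay as the last step left them, time stands still between calls to the robot, and variables do not carry over. Pictures are saved under pics/ and viewed, on a budget of 10 in all, crops included, one or two more only if the job needs it, and the job is handed in when it is done.

```bash
mkdir -p pics; cat > h.py <<'E'
import numpy as np, cv2
from workcell import bot, optics
def cam(n):
    c=optics.capture(n); h=c["img"].shape[0]
    f=h/2/np.tan(np.radians(c["vfov"])/2)
    c["K"]=np.array([[f,0,c["cx"]],[0,f,c["cy"]],[0,0,1.]]); c["D"]=np.array(c["distortion"],float); c["E"]=np.array(c["extrinsics"])
    return c
def save(c,p): cv2.imwrite(p,c["img"][:,:,::-1])
def onz(c,uv,z):
    uv=np.array(uv,float).reshape(-1,1,2); n=cv2.undistortPoints(uv,c["K"],c["D"])[:,0]
    d=np.c_[n,np.ones(len(n))]@c["E"][:3,:3].T; o=c["E"][:3,3]
    return o+d*((np.broadcast_to(z,len(n))-o[2])/d[:,2])[:,None]
def proj(c,P):
    T=np.linalg.inv(c["E"]); return cv2.projectPoints(np.array(P,float).reshape(-1,1,3),cv2.Rodrigues(T[:3,:3])[0],T[:3,3],c["K"],c["D"])[0][:,0]
E
python3 - <<'E'
from h import *
for n in("top","side"):
    c=cam(n); save(c,f"pics/{n}0.png"); print(n,c["E"].round(3).tolist(),c["vfov"],c["D"])
print(bot.read_state())
E
```

```text
top [[0.001, -0.992, 0.128, 0.464], [-1.0, -0.0, 0.003, 0.022], [-0.003, -0.128, -0.992, 1.145], [0.0, 0.0, 0.0, 1.0]] 50.23017393820682 [0.0251059 0.        0.        0.        0.       ]
side [[0.709, -0.358, 0.607, -0.044], [-0.705, -0.339, 0.623, -0.643], [-0.017, -0.87, -0.493, 0.625], [0.0, 0.0, 0.0, 1.0]] 47.242970428355974 [0.00349648 0.         0.         0.         0.        ]
{'time_s': 0.1, 'joints': array([ 1.22702688e+00,  2.60602655e-01, -1.39263949e-01,  1.17270686e+00,
       -1.57021026e-05,  1.57079335e+00]), 'dq': array([ 1.25228564e-04, -5.84480565e-04,  2.63859517e-03,  3.11640551e-04,
        1.92162476e-05, -8.28611368e-04]), 'joint_efforts': array([-8.82847689e-04, -4.06509125e+01,  2.54527384e+01,  1.00774592e-02,
       -5.13273494e-05, -9.01615039e-06]), 'ee_pos': array([0.17683952, 0.49398082, 0.40394705]), 'ee_rot': array([-1.57257347e+00, -1.56967817e-05, -3.43766435e-01]), 'contact_force': array([-0.06003893,  0.4568658 ,  0.12146441]), 'moment': array([ 0.04235456, -0.00883872, -0.05361164]), 'opening': 0.08537432666342369}
```

View pics/top0.png

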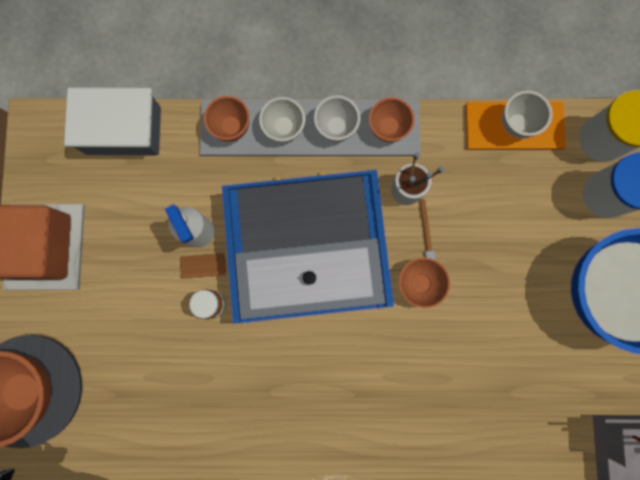

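View pics/side0.png

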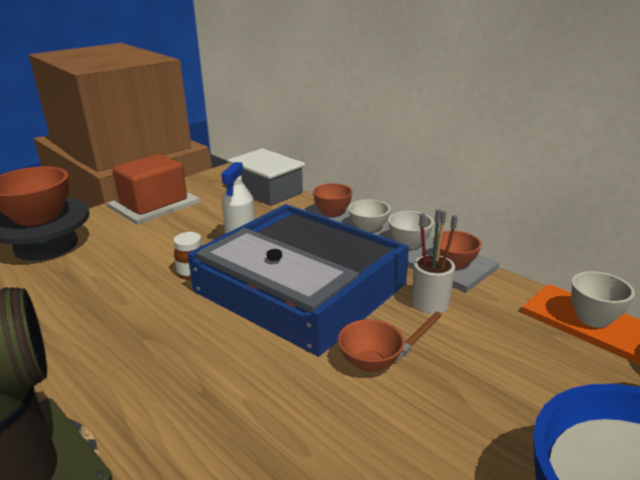

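The top view shows the box corners near (224,187), (377,172), (392,305) and (234,321), with the knob at (309,277). The side view agrees: the cover is shut, the jar and spray bottle are on the left, and the bowl and pot are on the right. Next I'll fit the box pose from these corners.

```bash
python3 - <<'E'
from h import *
from scipy.optimize import least_squares
c=cam("top"); s=cam("side")
img=c["img"]; 
crop=cv2.resize(img[160:335,210:405],None,fx=4,fy=4,interpolation=cv2.INTER_CUBIC)[:600]
h=cv2.cvtColor(img,cv2.COLOR_RGB2HSV); m=((h[...,0]>100)&(h[...,0]<125)&(h[...,1]>150)).astype(np.uint8); m[:, :215]=0; m[:,400:]=0; m[:165]=0;m[330:]=0
pts=cv2.findNonZero(m); print("minrect",cv2.minAreaRect(pts), cv2.approxPolyDP(cv2.convexHull(pts),4,True)[:,0].tolist())
uv=[(224,187),(377,172),(392,305),(234,321)]
P=np.array([(.145,.165,.09),(.145,-.165,.09),(-.145,-.165,.09),(-.145,.165,.09)])
def W(q,P):
    a=q[2];R=np.array([[np.cos(a),-np.sin(a),0],[np.sin(a),np.cos(a),0],[0,0,1]]);return P@R.T+[q[0],q[1],0]
r=least_squares(lambda q:(proj(c,W(q,P))-uv).ravel(),[.5,0,.1]);q=r.x
print("box",q[:2],np.degrees(q[2]),"res",r.fun.round(1))
k=onz(c,[(309,277)],.116)[0]; kb=W([0,0,-q[2]],(k-[q[0],q[1],0])[None])[0]; print("knob",k,kb,"edge~",kb[0]-.0675)
k2=onz(s,[(274,255)],.116)[0];print("knob side",k2)
print(proj(s,W(q,P)))
E
```

```text
minrect ((305.7984924316406, 245.89944458007812), (135.85870361328125, 159.5842742919922), 83.8408432006836) [[391, 304], [234, 321], [223, 187], [375, 171]]
box [0.59282114 0.05334681] 5.670558259677579 res [-1.7 -2.5  1.  -2.5  2.   2.2 -1.3  2.3]
knob [0.52474959 0.04785288 0.116     ] [-0.06828128  0.00125901  0.116     ] edge~ -0.13578128391094577
knob side [0.51555199 0.03577797 0.116     ]
[[285.34492976 203.05780808]
 [409.01061106 245.60100572]
 [316.6018718  314.32317049]
 [186.62666263 252.41377855]]
```

```bash
python3 - <<'E'
from h import *
c=cam("top"); s=cam("side")
a=cv2.resize(c["img"][160:335,210:405],(650,583),interpolation=cv2.INTER_CUBIC)
b=cv2.resize(s["img"][195:355,180:415],(800,545),interpolation=cv2.INTER_CUBIC)
cv2.imwrite("pics/a.png",a[:,:,::-1]);cv2.imwrite("pics/b.png",b[:,:,::-1])
for n,i,(x,y,X,Y) in(("top",c,(295,265,325,290)),("side",s,(262,243,288,268))):
    g=i["img"][y:Y,x:X].sum(2); v,u=np.where(g<120); print(n,u.mean()+x,v.mean()+y,u.min()+x,u.max()+x,v.min()+y,v.max()+y)
E
```

```text
top 308.367816091954 277.37931034482756 304 313 273 282
side 273.784 254.792 267 280 250 260
```

View pics/a.png

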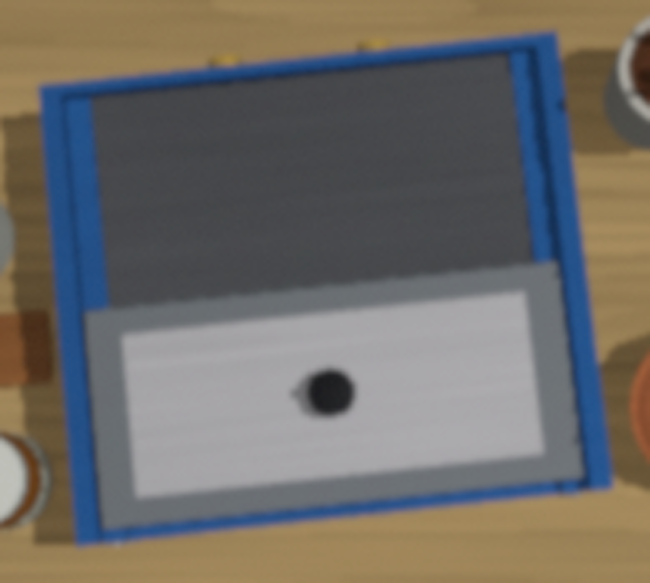

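View pics/b.png

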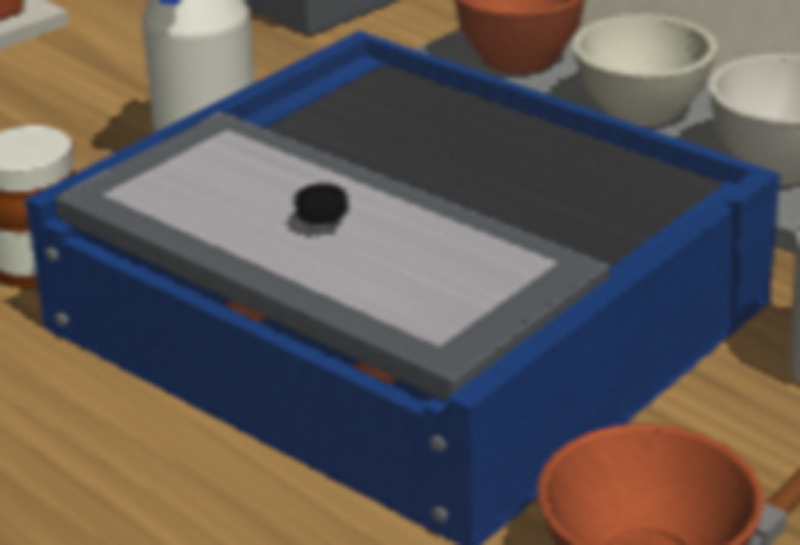

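Refined corners, in full-image pixels:
- **Top view:** (222,186), (377,170), (393,306), (233,323), with the knob at (308.4,277.4).
- **Side view:** (286,205), (408,247), (314,313), (188,254), with the knob top near (274,254).

I'll fit both cameras together.

```bash
python3 - <<'E'
from h import *
from scipy.optimize import least_squares
c=cam("top"); s=cam("side")
ut=np.array([(221.5,185.6),(376.6,169.7),(392.8,305.9),(232.9,323.0)]); us=np.array([(285.8,205),(408,247),(313.5,313.2),(188,253.6)])
P=np.array([(.145,.165,.09),(.145,-.165,.09),(-.145,-.165,.09),(-.145,.165,.09)])
def W(q,P):
    a=q[2];R=np.array([[np.cos(a),-np.sin(a),0],[np.sin(a),np.cos(a),0],[0,0,1]]);return P@R.T+[q[0],q[1],0]
def fit(w1,w2): return least_squares(lambda q:np.r_[w1*(proj(c,W(q,P))-ut).ravel(),w2*(proj(s,W(q,P))-us).ravel()],[.5,0,.1])
for w in((1,0),(0,1),(1,1)):
    r=fit(*w);q=r.x;print(w,q[:2].round(4),np.degrees(q[2]).round(2),r.fun.round(1))
for n,i,u in(("t",c,(308.4,277.4)),("s",s,(273.8,253.8))):
    k=onz(i,[u],.116)[0]; print(n,k.round(4),W([0,0,-q[2]],(k-[q[0],q[1],0])[None])[0].round(4))
a=q[2];print("R",np.cos(a),np.sin(a)); np.save("q.npy",q)
for x in(-.175,-.15): print(x,W(q,np.array([[x,0,0]]))[0].round(4))
E
```

```text
(1, 0) [0.5931 0.055 ] 6.02 [-0.4 -0.7  0.2 -0.7  0.8  0.7 -0.5  0.6 -0.  -0.   0.  -0.   0.   0.
 -0.  -0. ]
(0, 1) [0.5913 0.0534] 4.96 [ 0.  -0.   0.   0.   0.   0.  -0.   0.   0.2 -1.8  0.7 -0.5  0.7  1.7
 -1.8 -1.6]
(1, 1) [0.5925 0.0547] 5.56 [ 0.2 -1.1  0.9  0.1  0.4  1.6 -1.   0.3 -0.8 -2.1  0.4 -1.5  2.1  0.9
 -1.9 -1.5]
t [0.5239 0.0491 0.116 ] [-0.0688  0.001   0.116 ]
s [0.5182 0.0394 0.116 ] [-0.0754 -0.0081  0.116 ]
R 0.9952909598009017 0.09693247824439374
-0.175 [0.4183 0.0378 0.    ]
-0.15 [0.4432 0.0402 0.    ]
```

```bash
python3 -m handwheel '[[[0.035,-0.03,0],6,0],[[0.05,-0.07,0],12,0],[[0.07,-0.11,0],18,0],[[0.09,-0.15,0],25,0],[[0.11,-0.19,0],25.5,0],[[0.13,-0.23,0],25.5,0],[[0.15,-0.27,0],25.5,0],[[0.17,-0.31,0],25.5,0],[[0.19,-0.35,0],25.5,0],[[0.21,-0.385,0],25.5,0],[[0.225,-0.42,0],25.5,0],[[0.232,-0.445,-0.02],25.5,0],[[0.232,-0.457,-0.055],25.5,0],[[0.232,-0.457,-0.09],25.5,0],[[0.232,-0.457,-0.12],25.5,0],[[0.232,-0.457,-0.12],25.5,0]]'; python3 - <<'E'
from h import *
for n in("side","top"):
    c=cam(n); save(c,f"pics/{n}1.png")
st=bot.read_state();print(st["time_s"],st["ee_pos"],np.degrees(st["ee_rot"]),st["contact_force"],st["opening"])
s=cam("side"); b=cv2.resize(s["img"][175:355,180:415],(780,597),interpolation=cv2.INTER_CUBIC);cv2.imwrite("pics/s1.png",b[:,:,::-1])
E
```

```text
time_s: 1.73
ee_pos: [0.4058, 0.0362, 0.28]
ee_rot: [-1.571, 0.011, 0.099]
contact_force: [-0.9, 0.4, 0.3]
opening: -0.0001
1.8333 [0.40848382 0.0371849  0.28456127] [-89.99550514   0.1492291    5.7922489 ] [0.09211809 0.30160964 0.34127299] 0.00027765861498333977
```

View pics/s1.png

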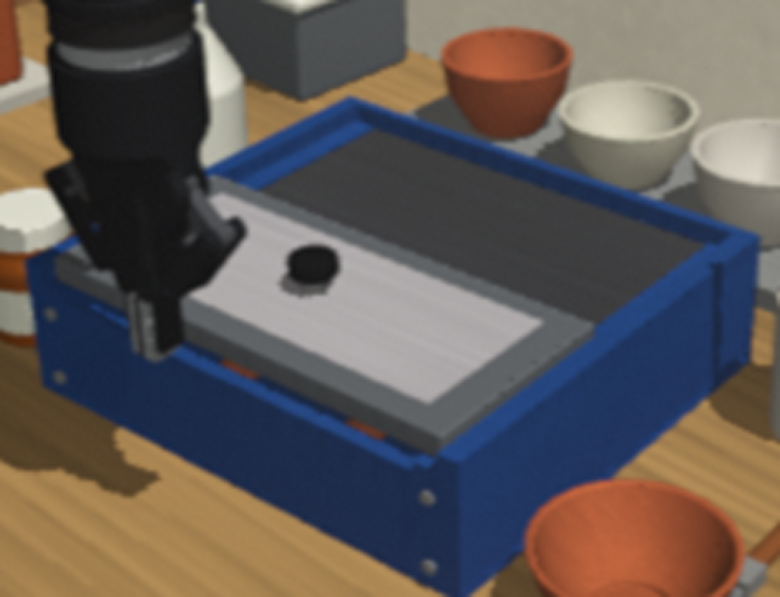

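Fingers are shut, just ahead of the front wall and left of centre in this view. I'll lower the tips to edge height and push.

```bash
python3 -m handwheel '[[[0,0,-0.015],0,0],[[0,0,-0.027],0,0],[[0,0,-0.027],0,0],[[0.015,0.0015,-0.027],0,0],[[0.03,0.003,-0.027],0,0],[[0.04,0.004,-0.027],0,0],[[0.05,0.005,-0.027],0,0],[[0.06,0.006,-0.027],0,0],[[0.07,0.007,-0.027],0,0],[[0.08,0.008,-0.027],0,0],[[0.09,0.009,-0.027],0,0],[[0.1,0.01,-0.027],0,0]]'; python3 - <<'E'
from h import *
t=cam("top");s=cam("side")
a=cv2.resize(t["img"][160:335,210:405],(390,350),interpolation=cv2.INTER_CUBIC)
b=cv2.resize(s["img"][175:345,185:410],(410,310),interpolation=cv2.INTER_CUBIC)
o=np.zeros((350,800,3),np.uint8);o[:,:390]=a;o[:310,390:]=b
cv2.imwrite("pics/m2.png",o[:,:,::-1]);print(bot.read_state()["ee_pos"])
E
```

```text
time_s: 2.88
ee_pos: [0.5098, 0.0473, 0.2576]
ee_rot: [-1.571, 0.0, 0.101]
contact_force: [-1.5, -0.1, 1.1]
opening: -0.0
[0.51131993 0.04747877 0.2578717 ]
```

View pics/m2.png

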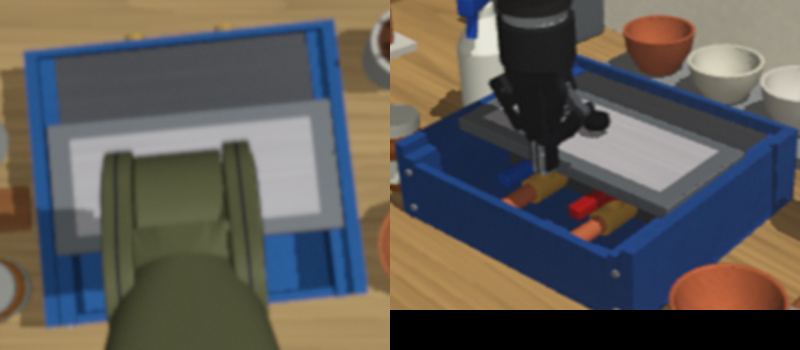

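The cover is sliding flat. Red is the right valve and blue the left, both pointing to the near wall. I'll continue to the rear stop.

```bash
python3 -m handwheel '[[[0.01,0.001,0],0,0],[[0.02,0.002,0],0,0],[[0.03,0.003,0],0,0],[[0.04,0.004,0],0,0],[[0.05,0.005,0],0,0],[[0.056,0.0055,0],0,0],[[0.062,0.006,0],0,0],[[0.067,0.007,0],0,0],[[0.067,0.007,0],0,0]]'; python3 -m handwheel '[[[0.002,0,0],0,0],[[0.004,0,0],0,0],[[0.004,0,0],0,0]]'
```

```text
time_s: 3.73
ee_pos: [0.5773, 0.0544, 0.2578]
ee_rot: [-1.571, -0.002, 0.101]
contact_force: [-0.2, 0.1, 0.2]
opening: 0.0002
time_s: 3.98
ee_pos: [0.5799, 0.0543, 0.2577]
ee_rot: [-1.571, 0.0, 0.101]
contact_force: [-0.8, 0.5, -0.2]
opening: -0.0001
```

```bash
python3 -m handwheel '[[[0.002,0,0],0,0],[[0.004,0,0],0,0],[[0.006,0,0],0,0],[[0.006,0,0],0,0],[[0.006,0,0],0,0]]';python3 -m handwheel '[[[0.002,0,0],0,0],[[0.004,0,0],0,0],[[0.004,0,0],0,0],[[0.004,0,0],0,0]]'
```

```text
time_s: 4.4
ee_pos: [0.5851, 0.054, 0.2574]
ee_rot: [-1.571, 0.003, 0.101]
contact_force: [-5.2, -2.3, 1.7]
opening: -0.0004
time_s: 4.73
ee_pos: [0.5864, 0.054, 0.2568]
ee_rot: [-1.57, 0.01, 0.101]
contact_force: [-11.2, -1.7, 6.9]
opening: 0.0002
```

The cover stopped against something at about 11 N, where the rear stop should be. I'll back off along the box axis, rise and look.

```bash
python3 -m handwheel '[[[-0.02,-0.002,0],0,0],[[-0.05,-0.005,0.005],0,0],[[-0.08,-0.01,0.04],0,0],[[-0.11,-0.02,0.08],0,0],[[-0.14,-0.04,0.11],0,0],[[-0.17,-0.06,0.14],0,0],[[-0.2,-0.08,0.17],0,0],[[-0.22,-0.09,0.2],0,0],[[-0.22,-0.09,0.2],0,0]]'; python3 - <<'E'
from h import *
t=cam("top");s=cam("side");q=np.load("q.npy")
a=cv2.resize(t["img"][160:335,210:405],(650,583),interpolation=cv2.INTER_CUBIC)
b=cv2.resize(s["img"][190:350,180:415],(800,545),interpolation=cv2.INTER_CUBIC)
cv2.imwrite("pics/t3.png",a[:,:,::-1]);cv2.imwrite("pics/s3.png",b[:,:,::-1])
st=bot.read_state();print(st["ee_pos"],st["contact_force"])
E
```

```text
time_s: 5.48
ee_pos: [0.3685, -0.0366, 0.4612]
ee_rot: [-1.572, -0.006, 0.1]
contact_force: [0.3, 0.4, -0.4]
opening: -0.0002
[ 0.36952558 -0.03661789  0.46169579] [ 1.22369676 -0.45496158  0.65898345]
```

View pics/t3.png

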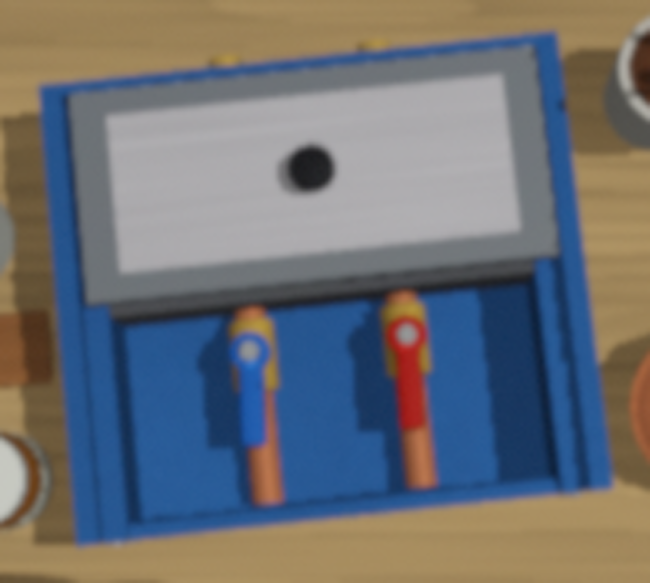

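The top view shows the cover fully back and flat. The red pivot is at crop (407,333) and its tip at (412,430); blue is unchanged. Next I'll compute the push path.

```bash
python3 - <<'E'
from h import *
t=cam("top"); f=lambda u,v:(210+u/3.3333-.5,160+v/3.3314-.5)
p=onz(t,[f(407,333),f(412,430),f(249,351),f(254,444)],.066);print(p.round(4))
print("lens",np.linalg.norm(p[0]-p[1]),np.linalg.norm(p[2]-p[0]))
a=np.radians(5.8);R=np.array([[np.cos(a),-np.sin(a)],[np.sin(a),np.cos(a)]])
exp=np.array([.593,.055])+R@[-.035,-.05];print("expected pivot",exp)
pv=(exp+p[0,:2])/2; e=bot.read_state()["ee_pos"]; print("pv",pv)
for th,r,g in [(0,.045,.013),(0,.045,0)]+[(x,.045,0) for x in range(10,100,10)]:
    T=np.radians(th);u=np.array([-np.cos(T),np.sin(T)]);n=np.array([np.sin(T),np.cos(T)])
    d=.008+.0145*abs(n[1])+.011*abs(n[0])+g
    w=pv+R@(r*u-d*n);print(th,w.round(3),(w-e[:2]).round(3))
E
```

```text
[[ 0.5648  0.0015  0.066 ]
 [ 0.5035 -0.0016  0.066 ]
 [ 0.5533  0.1016  0.066 ]
 [ 0.4946  0.0978  0.066 ]]
lens 0.06139778337446905 0.10077847342215636
expected pivot [0.56323199 0.00171899]
pv [0.5640042  0.00158672]
0 [ 0.523 -0.038] [ 0.152 -0.002]
0 [ 0.522 -0.025] [0.151 0.011]
10 [ 0.517 -0.019] [0.147 0.017]
20 [ 0.514 -0.012] [0.144 0.024]
30 [ 0.512 -0.004] [0.142 0.032]
40 [0.512 0.005] [0.142 0.041]
50 [0.514 0.015] [0.143 0.051]
60 [0.518 0.024] [0.147 0.06 ]
70 [0.523 0.032] [0.153 0.068]
80 [0.531 0.039] [0.161 0.075]
90 [0.541 0.044] [0.17  0.081]
```

Measured and expected pivots agree to 2 mm, and the handle length and valve spacing match. I'll descend to the right of the red handle.

```bash
python3 -m handwheel '[[[0.035,0,0],0,0],[[0.07,0,-0.01],0,0],[[0.105,-0.003,-0.03],0,0],[[0.135,-0.006,-0.06],0,0],[[0.153,-0.006,-0.09],0,0],[[0.153,-0.006,-0.125],0,0],[[0.153,-0.006,-0.155],0,0],[[0.153,-0.006,-0.18],0,0],[[0.153,-0.006,-0.205],0,0],[[0.153,-0.006,-0.225],0,0],[[0.153,-0.006,-0.236],0,0],[[0.153,-0.006,-0.236],0,0]]'; python3 - <<'E'
from h import *
s=cam("side")
b=cv2.resize(s["img"][190:350,180:415],(800,545),interpolation=cv2.INTER_CUBIC)
cv2.imwrite("pics/s4.png",b[:,:,::-1])
E
```

```text
time_s: 6.63
ee_pos: [0.5219, -0.041, 0.2173]
ee_rot: [-1.569, 0.006, 0.102]
contact_force: [-0.2, -0.1, -0.1]
opening: -0.0002
```

View pics/s4.png

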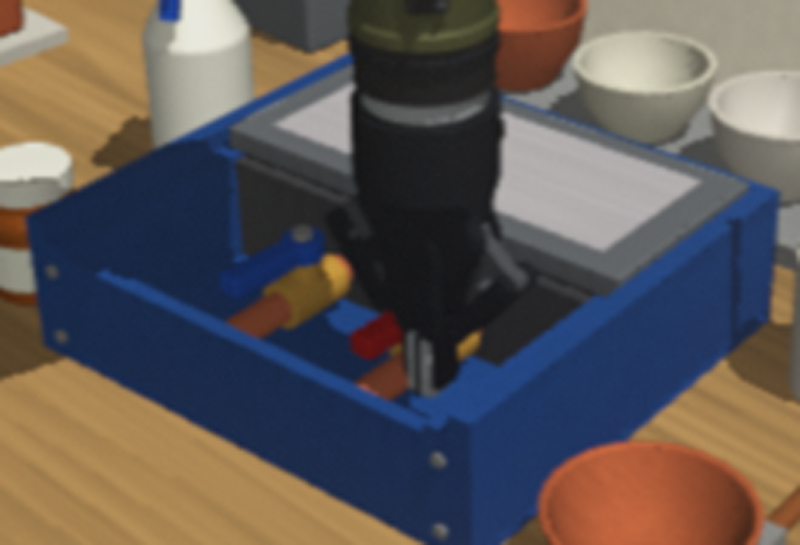

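The fingertips sit just right of the red handle, with no contact force. I'll push along the arc.

```bash
python3 -m handwheel '[[[0,0.008,0.002],0,0],[[-0.001,0.017,0.002],0,0],[[-0.006,0.023,0.002],0,0],[[-0.009,0.03,0.002],0,0],[[-0.011,0.038,0.002],0,0],[[-0.011,0.047,0.002],0,0],[[-0.009,0.057,0.002],0,0],[[-0.005,0.066,0.002],0,0],[[0,0.074,0.002],0,0],[[0.004,0.078,0.002],0,0],[[0.008,0.081,0.002],0,0],[[0.013,0.084,0.002],0,0],[[0.018,0.086,0.002],0,0],[[0.018,0.086,0.002],0,0]]'; python3 -m handwheel '[[[0.002,0,0],0,0],[[0.004,0,0],0,0],[[0.004,0,0],0,0],[[0.004,0,0],0,0]]'
```

```text
time_s: 7.85
ee_pos: [0.5409, 0.0446, 0.2231]
ee_rot: [-1.57, 0.003, 0.101]
contact_force: [-2.6, -0.9, -0.1]
opening: -0.0002
time_s: 8.18
ee_pos: [0.542, 0.0444, 0.223]
ee_rot: [-1.568, 0.008, 0.101]
contact_force: [-9.7, -0.1, 6.5]
opening: 0.0001
```

The force rose to 10 N and the motion stalled, so the handle is at its stop. I'll back off, lift and check.

```bash
python3 -m handwheel '[[[0.002,0,0],0,0],[[0.002,0,0],0,0],[[0.002,0,0],0,0],[[-0.01,-0.001,0],0,0],[[-0.02,-0.002,0],0,0],[[-0.022,-0.002,0.03],0,0],[[-0.022,-0.002,0.07],0,0],[[-0.03,-0.002,0.11],0,0],[[-0.06,-0.005,0.15],0,0],[[-0.1,-0.04,0.18],0,0],[[-0.13,-0.07,0.21],0,0],[[-0.16,-0.08,0.24],0,0],[[-0.19,-0.08,0.24],0,0],[[-0.19,-0.08,0.24],0,0],[[-0.19,-0.08,0.24],0,0]]'; python3 - <<'E'
from h import *
t=cam("top");s=cam("side")
cv2.imwrite("pics/t5.png",cv2.resize(t["img"][150:340,155:465],(800,490),interpolation=cv2.INTER_CUBIC)[:,:,::-1])
E
```

```text
time_s: 9.43
ee_pos: [0.3523, -0.0363, 0.4664]
ee_rot: [-1.571, -0.005, 0.099]
contact_force: [0.4, 0.1, -0.5]
opening: 0.0002
```

View pics/t5.png

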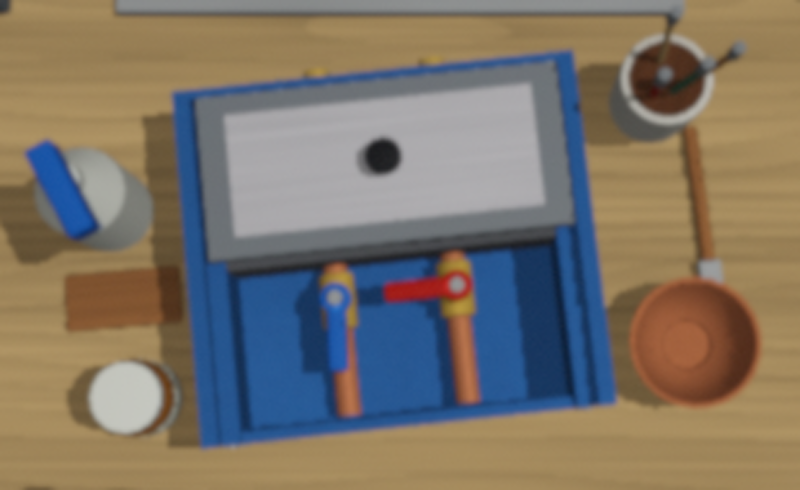

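```bash
python3 -c "
from workcell import bot
print(bot.job_done(), bot.read_state()['time_s'])"
```

```text
the job is handed in; nothing more can be done
the job is handed in; nothing more can be done
```

The cover is fully back, the red valve is shut, and I handed the job in after about 9.5 s of robot time. No verdict was reported.

- **Cover:** I pushed it straight back with closed fingertips until it stalled against the rear stop at about 11 N. The last picture shows it lying square on the deck, and the knob sits where a fully-back cover should have it.
- **Red handle (right valve):** I swept it clockwise to its stop, where the force rose to about 10 N with no further motion. The last top picture shows it across its pipe, pointing left, about 6.4° from the image horizontal against about 5.8° for the box. That 0.6° gap is well inside the 7° tolerance.
- **Everything else:** The blue handle and all bystanders look unmoved by eye. I did not measure them again numerically. The arm is well clear, with near-zero force.
- **One disagreement:** At the start, the side camera put the knob about 11 mm away from the top camera's estimate. I used the top camera's fit. The later contacts agreed with it to a few millimetres.

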